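Unstack the topping bowls onto their oak stands

TASK

The four bowls for the cereal toppings have come from the kitchen nested in one another. Take the stack apart and set each bowl upright and fully down in the recess of its own round oak stand, the one whose recess fits its foot: smallest bowl on the smallest stand, and so on up to the largest. Set the bowls down gently without tipping them over, and leave the white mug and the honey jar where they are.

Things in the scene. Friction and masses are not known exactly. Their poses are not given: they have to be found in the camera images.
- bowl_xs: The smallest of four round white melamine bowls: 66 mm across the rim, 80 mm high, foot 48 mm across, wall 8 mm, inner floor 8 mm above its underside; the top 18 mm are upright, to be pinched across the wall or across the whole rim. At the start top of the stack, on the inner floor of bowl_s, its rim 18 mm above that one's. Origin: centre of the underside, z up. About 0.1 kg.
- bowl_s: The second smallest of four round white melamine bowls: 92 mm across the rim, 70 mm high, foot 70 mm across, wall 8 mm, inner floor 8 mm above its underside; the top 18 mm are upright, to be pinched across the wall. At the start on the inner floor of bowl_m, its rim 18 mm above that one's. Origin: centre of the underside, z up. About 0.12 kg.
- bowl_m: The second largest of four round white melamine bowls: 120 mm across the rim, 60 mm high, foot 92 mm across, wall 8 mm, inner floor 8 mm above its underside; the top 18 mm are upright, to be pinched across the wall. At the start on the inner floor of bowl_l, its rim 18 mm above that one's. Origin: centre of the underside, z up. About 0.14 kg.
- bowl_l: The largest of four round white melamine bowls: 148 mm across the rim, 50 mm high, foot 114 mm across, wall 8 mm, inner floor 8 mm above its underside; the top 18 mm are upright, to be pinched across the wall. At the start bottom of the stack, on a 164 mm round cork trivet 6 mm thick. Origin: centre of the underside, z up. About 0.16 kg.
- stand_xs: The smallest of four fixed round oak stands, for bowl_xs: 84 mm across, 24 mm high, with a black-lined round recess in its top, 68 mm across and 8 mm deep; the bowl's 48 mm foot has 10 mm play all round in it, its underside then 16 mm above the table. Origin: centre of the stand's underside, on the table top.
- stand_s: The second smallest of four fixed round oak stands, for bowl_s: 106 mm across, 24 mm high, with a black-lined round recess in its top, 90 mm across and 8 mm deep; the bowl's 70 mm foot has 10 mm play all round in it, its underside then 16 mm above the table. Origin: centre of the stand's underside, on the table top.
- stand_m: The second largest of four fixed round oak stands, for bowl_m: 128 mm across, 24 mm high, with a black-lined round recess in its top, 112 mm across and 8 mm deep; the bowl's 92 mm foot has 10 mm play all round in it, its underside then 16 mm above the table. Origin: centre of the stand's underside, on the table top.
- stand_l: The largest of four fixed round oak stands, for bowl_l: 150 mm across, 24 mm high, with a black-lined round recess in its top, 134 mm across and 8 mm deep; the bowl's 114 mm foot has 10 mm play all round in it, its underside then 16 mm above the table. Origin: centre of the stand's underside, on the table top.
- white_mug: White mug, 90x130 mm, 96 mm high, a bystander on the pale mat at the back left. Origin: under its middle. Leave it there. Behind the work stand fixed an oak riser box and a bread case: their fronts are at x = 0.71, 0.18 m and 0.45 m high.
- honey_jar: Honey jar, dark lid, 65 mm across, 86 mm high, a bystander. Origin: centre of its underside. Leave it there. Right of it stands the fixed glass tea jar to steer round: x 0.53 to 0.68, y -0.21 to -0.05, 0.40 m high, its tap sticking out to x = 0.455 at y = -0.13, 0.13 to 0.20 m high.
There are look-alikes about, which are no part of the job. Leave any purple look-alike of the bowl_xs alone.

How it is judged:
By the outcome, as a careful person would: the job done as asked, in the order asked, and still so for the second after the job is handed in, with the robot touching nothing.
It also fails if it takes over 149 s, if anything falls off the work surface, if the arm or the gripper's body presses on something with over 40 N, if the wrist force passes 120 N, or if a joint passes its speed limit or range.

ROBOT

A 6-joint arm with a two-finger parallel gripper is mounted at the origin on a cart in front of the work surface, level with it; the furniture and walls round the work are solid. World frame = base frame: x ahead of the robot, y to its left, z up, the work surface at z = 0. Lengths are in mm, angles in rad, forces in N, time in s.
With the tool pointing down it reaches from about 400 to 925 mm from the base axis. Payload 12.5 kg.
Tool frame: the origin (TCP) lies where the fingers leave the gripper's body, on its centre line; the fingertips stand 78 mm ahead of it and the grasp point (between the pads) lies 59 mm ahead of it; z points along the fingers, y is the direction in which the jaws open and shut (so a half turn about z gives the same grasp; the last joint's range is limited). The gripper opens to 95 mm and grips with 3 to 60 N. Pads are 20 mm wide; open, the fingers measure 119 mm over their backs; the gripper's body (75 mm by 180 mm) begins 59 mm behind the grasp point.
Start: joints at [-1.362, 0.491, 1.559, -0, 1.092, -0.106], TCP at [193.538, -594.29, 292.261] pointing down, gripper open.
Joint ranges: [-3.1, 3.1], [-0.84, 2.19], [0.05, 2.79], [-1.13, 4.28], [0.06, 2.93], [-2.69, 2.69]. Speed limits (rad/s): [2.22, 2.22, 2.79, 3.14, 3.14, 3.14].

INTERFACE

Orientations are given as [roll, pitch, yaw] about the fixed x, y, z axes, in that order (R = Rz(yaw) Ry(pitch) Rx(roll)).
In Python, from cell import env, viewer, ticket, search_frame gives the robot as it stands.
- The arm moves only by the shell command python3 -m inch 'ROWS'. ROWS is a JSON object of lists of equal length, an entry for each row: "hand": the opening, from 0 (shut) to 1 (fully open); "delta_pos": the shift along the tool's x, y, z in cm, a list of three; "turn": the turn about the tool's z in rad. A call has 1 to 20 rows; each row shifts and turns the commanded pose from where the row before left it, along the tool's axes as they then stand; what a row does not reach is not made up. A row lasts 1/10 s, in which the tool goes at most 50 mm and 8.59 degrees, less where a joint would pass 70% of its speed; a pose out of reach is approached as far as the arm can. A call is refused whole if a number of a shift passes 5 or a number of a turn 0.15, either way. A call with a gripper value outside its range is refused whole. The fingers move at their own pace and stop on an object; the grip force is fixed at half the most. Time passes only in rows, so rows that do not move let the fingers close. It gives the time, the measured TCP pose, the force and the opening at its end, in the units of the state.
- env.state(): the state, without advancing time (a new reading comes with each control period).
- viewer.read_camera(name): name is "scene" or "top"; returns (picture, depth): 400x640x3 uint8, blue, green, red; 400x640 float32, mm along the optical axis (not along the pixel's ray), 0 where there is no reading.
- viewer.get_calibration(name): a dict with "fx", "fy", "cx", "cy" (pixels), "k1" (the pictures are not rectified: a ray, as slopes to the right and down, at radius r is drawn at 1 + k1 r^2 times it, then the intrinsics apply), "T" (4x4, takes a point from camera to world coordinates). Camera axes: x right, y down, z forward; pixel columns grow to the right and rows downward; lengths in mm; the calibration is good to about 2 mm. A picture is of the moment at which its call begins. get_calibration takes no time and is no camera call.
- ticket.job_done(): hands the job in, once; it reports no verdict.
Trained networks look in the newest picture that a camera, given by its name, has taken for a name from the list of things; names that differ only in an ending like _2 or _b are one class to them, and where a whole thing is asked for, a point or a joint stands for the part that bears it (a point fixed in the world has none). Each returns a list of dicts, best first, with "p" (0 to 1); they miss things now and then, are a little off and sometimes report something else, mostly with a low value. They report only what shows in the picture. A call takes as long as a camera call. They do not tell look-alikes from the thing itself.
- search_frame(camera, label): "centre" ([column, row] in pixels, amid what is visible of it).
The state is a dict: "t": time; "joints": joint angles; "qvel": joint speeds; "tau": joint torques, N m; "eef_pos": TCP position; "tcp_rot": TCP orientation; "ft_force": force on the tool from outside, world axes, zero at the start; "moment": the same for the moment, N m; "opening": opening from 0.0 (shut) to 1.0 (fully open).
Only numpy, scipy, OpenCV 4.12 (cv2) and the standard library are available. Lean on these libraries where they do the work, as an engineer would, in place of code of your own. Each camera call takes 0.05 s, during which the arm holds its last target.

## Working session

There is one attempt and no reset: what is moved stays moved. The work goes in short steps, Python scripts to look and compute and a shell command to move; the robot and the scene stay as the last step left them, time stands still between calls to the robot, and variables do not carry over. Pictures are saved under pics/ and viewed, and the job is handed in when it is done.

```bash
ls; mkdir -p pics; python3 - <<'E'
from cell import env, viewer
import cv2
print(env.state())
for n in("scene","top"):
    p,d=viewer.read_camera(n); cv2.imwrite(f"pics/{n}0.png",p)
    c=viewer.get_calibration(n); print(n,{k:(v if k!="T" else [[round(float(x),4) for x in r] for r in v]) for k,v in c.items()})
E
```

```text
pics
{'t': 0.0, 'joints': array([-1.36159649e+00,  4.91600934e-01,  1.55946544e+00, -1.02182197e-05,
        1.09169306e+00, -1.05627662e-01]), 'qvel': array([-0.00132276,  0.00026768,  0.00039006,  0.00103965, -0.00083339,
        0.00016689]), 'tau': array([ 3.22863096e-03, -6.12633848e+01, -2.58184594e+01,  6.93239481e-02,
        4.81184351e-02, -7.11094117e-05]), 'eef_pos': array([ 193.50294697, -594.12304627,  291.63048391]), 'tcp_rot': array([-3.14043142e+00, -1.14003375e-04,  3.14832152e-01]), 'ft_force': array([ 0.56346984,  0.70824309, -0.32163854]), 'moment': array([ 0.03872818, -0.01166973,  0.03843499]), 'opening': 0.9983971052223148}
scene {'fx': 452.118053542555, 'fy': 452.118053542555, 'cx': 315.5176230833756, 'cy': 199.51162191925675, 'k1': -0.12389965610363561, 'T': [[-0.4353, -0.3942, 0.8094, -674.9175], [-0.9002, 0.181, -0.396, 481.961], [0.0096, -0.901, -0.4336, 700.6688], [0.0, 0.0, 0.0, 1.0]]}
top {'fx': 506.5790114047829, 'fy': 506.5790114047829, 'cx': 318.98868726062256, 'cy': 194.83244694515827, 'k1': -0.07849775534264114, 'T': [[-0.0036, -0.9843, 0.1763, 228.5473], [-1.0, 0.0035, -0.0008, -82.4284], [0.0001, -0.1763, -0.9843, 1761.2396], [0.0, 0.0, 0.0, 1.0]]}
```

View pics/scene0.png

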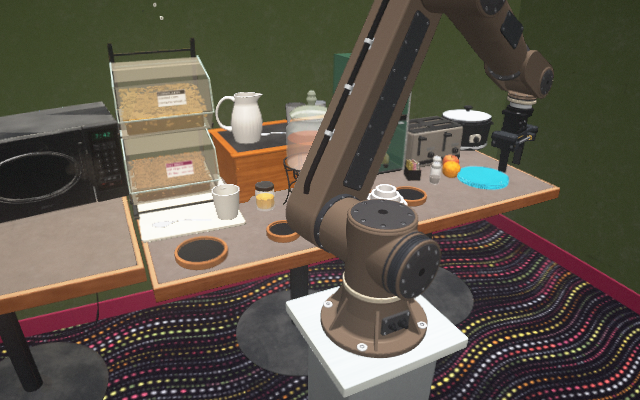

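View pics/top0.png

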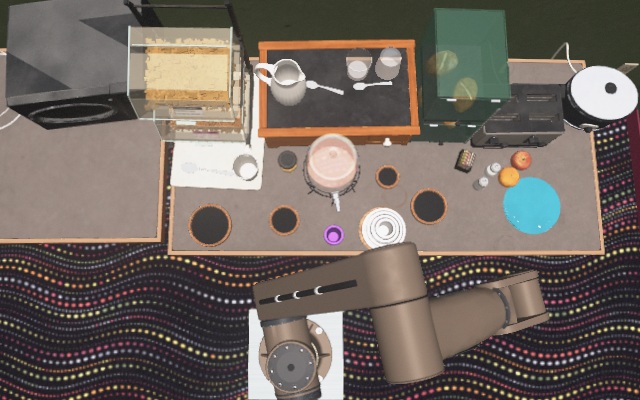

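```bash
cat > h.py <<'E'
import numpy as np, cv2
from cell import env, viewer, ticket, search_frame
def cloud(name,p=None,d=None):
    if d is None: p,d=viewer.read_camera(name)
    c=viewer.get_calibration(name)
    K=np.array([[c["fx"],0,c["cx"]],[0,c["fy"],c["cy"]],[0,0,1]])
    h,w=d.shape; u,v=np.meshgrid(np.arange(w),np.arange(h))
    uv=np.stack([u,v],-1).reshape(-1,1,2).astype(float)
    r=cv2.undistortPoints(uv,K,np.array([c["k1"],0,0,0,0.])).reshape(h,w,2)
    P=np.concatenate([r*d[...,None],d[...,None]],-1)
    T=np.array(c["T"]); return p,d,P@T[:3,:3].T+T[:3,3]
def project(name,X):
    c=viewer.get_calibration(name);T=np.linalg.inv(np.array(c["T"]))
    q=np.atleast_2d(X)@T[:3,:3].T+T[:3,3]; s=q[:,:2]/q[:,2:]; s=s*(1+c["k1"]*(s**2).sum(1,keepdims=True))
    return s*[c["fx"],c["fy"]]+[c["cx"],c["cy"]]
def circ(xy):
    from scipy.optimize import least_squares
    x0=[*np.median(xy,0),50]
    f=lambda a:np.hypot(xy[:,0]-a[0],xy[:,1]-a[1])-a[2]
    return least_squares(f,x0,loss="soft_l1",f_scale=2).x
E
python3 - <<'E'
from h import *
p,d,W=cloud("top")
for l in("stand_xs","stand_s","stand_m","stand_l","bowl_xs","bowl_s","bowl_m","bowl_l","white_mug","honey_jar"):
    print(l,[(np.round(r["centre"],0),round(r["p"],2)) for r in search_frame("top",l)][:4])
hsv=cv2.cvtColor(p,cv2.COLOR_BGR2HSV)
for n,(u,v),R in(("xs",(387,177),42),("s",(284,220),53),("m",(429,206),64),("l",(210,224),75)):
    c=W[v,u]; print(n,"centre px",c.round(1))
    m=(np.hypot(W[...,0]-c[0],W[...,1]-c[1])<R+12)&(hsv[...,1]>100)&(hsv[...,2]>70)&(W[...,2]>12)&(W[...,2]<32)
    q=W[m]; print(len(q),"ringfit",circ(q[:,:2]).round(1),"z",np.median(q[:,2]).round(1))
    # dark recess centroid outline at z=24 edges
    m2=(np.hypot(W[...,0]-c[0],W[...,1]-c[1])<R)&(hsv[...,2]<60); q=W[m2]
    print("   dark",len(q),q.mean(0).round(1), "diam",(2*np.sqrt(len(q)/np.pi)*d[v,u]/506.6).round(1))
u,v=382,229
c=W[v,u];print(c)
for lo,hi in((50,62),(68,80),(86,98),(104,116)):
    m=(np.hypot(W[...,0]-c[0],W[...,1]-c[1])<90)&(W[...,2]>lo)&(W[...,2]<hi); m[243:]=0
    q=W[m]; print(lo,len(q),circ(q[:,:2]).round(1) if len(q)>10 else "")
cv2.imwrite("pics/crop1.png",cv2.resize(p[140:260,180:480],None,fx=2.6,fy=2.6,interpolation=cv2.INTER_CUBIC))
for u,v in((333,235),(288,160),(245,170),(336,205)): print(u,v,W[v,u].round(0))
E
```

```text
stand_xs [(array([386., 174.]), 0.72)]
stand_s [(array([213., 225.]), 0.8), (array([428., 203.]), 0.79), (array([281., 218.]), 0.73), (array([372., 232.]), 0.19)]
stand_m [(array([213., 225.]), 0.8), (array([428., 203.]), 0.79), (array([281., 218.]), 0.73), (array([372., 232.]), 0.19)]
stand_l [(array([213., 225.]), 0.8), (array([428., 203.]), 0.79), (array([281., 218.]), 0.73), (array([372., 232.]), 0.19)]
bowl_xs [(array([334., 232.]), 0.66), (array([385., 227.]), 0.55)]
bowl_s [(array([370., 221.]), 0.87), (array([370., 223.]), 0.86), (array([370., 233.]), 0.78)]
bowl_m [(array([370., 221.]), 0.87), (array([370., 223.]), 0.86), (array([370., 233.]), 0.78)]
bowl_l [(array([370., 221.]), 0.87), (array([370., 223.]), 0.86), (array([370., 233.]), 0.78)]
white_mug [(array([245., 165.]), 0.92)]
honey_jar [(array([287., 162.]), 0.88)]
xs centre px [ 606.  -325.1    8. ]
147 ringfit [ 605.4 -323.5   37.1] z 23.3
   dark 0 [nan nan nan] diam 0.0
s centre px [452.5  37.8  18.5]
197 ringfit [452.6  38.1  47.6] z 23.7
   dark 0 [nan nan nan] diam 0.0
m centre px [ 500.8 -469.6   11.6]
261 ringfit [ 499.3 -465.9   59.2] z 23.4
   dark 2 [ 480.5 -499.4   16.5] diam 5.6
l centre px [439.3 295.2  17.7]
312 ringfit [435.8 296.   70.2] z 23.0
   dark 3 [ 376.4  314.5 -224. ] diam 6.8
[ 417.71489648 -298.79835751   38.45970461]
50 260 [ 417.2 -299.4   67.1]
68 233 [ 416.2 -300.1   54.7]
86 194 [ 415.  -299.    41.6]
104 116 [ 414.1 -299.2   29.5]
333 235 [ 401. -132.    9.]
288 160 [649.  21.  87.]
245 170 [633. 178.  11.]
336 205 [ 476. -137.  200.]<stdin>:12: RuntimeWarning: Mean of empty slice.
  ret = um.true_divide(
```

View pics/crop1.png

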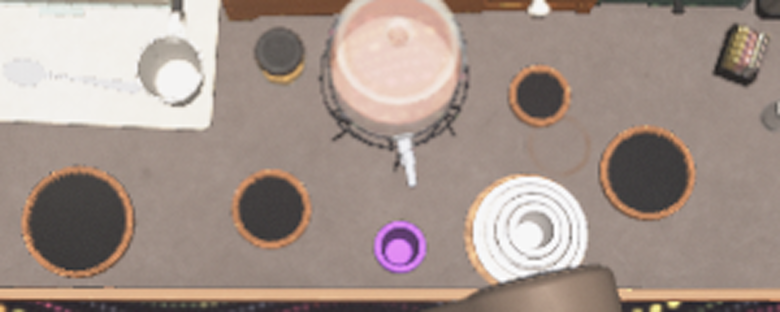

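Top view: stack at px (382,229). Stands are xs (387,177), s (284,220), m (429,206) and l (210,224), and their fitted diameters match. There are two bowl_xs candidates: the purple one at (333,235) is the look-alike, and the white one on top of the stack at (385,227) is the one meant, as the enlarged crop confirms. I'll turn the tool to yaw 0 first.

```bash
python3 -m inch '{"hand":[1,1,1,1],"delta_pos":[[0,0,0],[0,0,0],[0,0,0],[0,0,0]],"turn":[0.1,0.1,0.115,0]}'
```

```text
t: 1.05
eef_pos: [193.5, -594.3, 292.3]
tcp_rot: [3.141, -0.0, -0.002]
ft_force: [0.2, -0.8, 0.7]
opening: 0.998
```

```bash
python3 -m inch '{"hand":[1,1,1,1,1,1,1,1,1,1,1,1],"delta_pos":[[2,-2.6,0],[2,-2.6,0],[2,-2.6,0],[2,-2.6,0],[2,-2.6,0],[2,-2.6,0],[2,-2.6,0],[2,-2.6,0],[2,-2.6,0],[2,-2.6,0],[2,-2.6,0],[0,0,0]],"turn":[0,0,0,0,0,0,0,0,0,0,0,0]}'
python3 - <<'E'
from h import *
p,d=viewer.read_camera("top"); cv2.imwrite("pics/t1.png",p)
p,d=viewer.read_camera("scene"); cv2.imwrite("pics/s1.png",p)
E
```

```text
t: 2.25
eef_pos: [415.1, -305.9, 292.4]
tcp_rot: [-3.141, -0.0, 0.006]
ft_force: [-0.3, -0.6, 0.7]
opening: 0.999
```

View pics/s1.png

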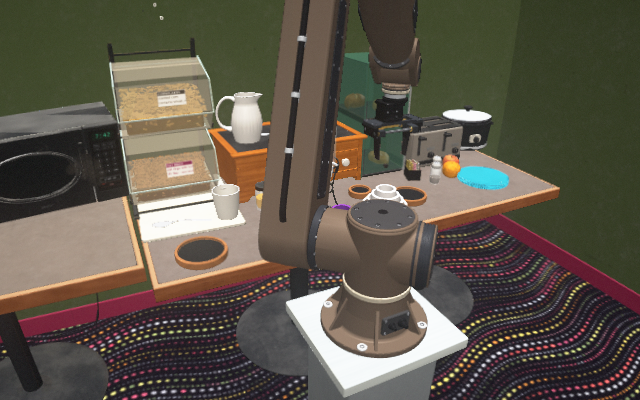

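```bash
python3 -m inch '{"hand":[1,1,1,1,1,1,1,1],"delta_pos":[[0,-0.65,2],[0,0,2],[0,0,2],[0,0,2],[0,0,1.5],[0,0,1.3],[0,0,1],[0,0,0]],"turn":[0,0,0,0,0,0,0,0]}'
python3 - <<'E'
from h import *
p,d=viewer.read_camera("scene"); cv2.imwrite("pics/s2.png",cv2.resize(p[120:260,300:500],None,fx=4,fy=4))
p,d=viewer.read_camera("top"); cv2.imwrite("pics/t2.png",cv2.resize(p[140:260,280:480],None,fx=4,fy=4))
E
```

```text
t: 3.15
eef_pos: [413.0, -302.3, 173.3]
tcp_rot: [-3.141, 0.001, -0.0]
ft_force: [0.2, -0.4, 0.5]
opening: 1.0
```

View pics/s2.png

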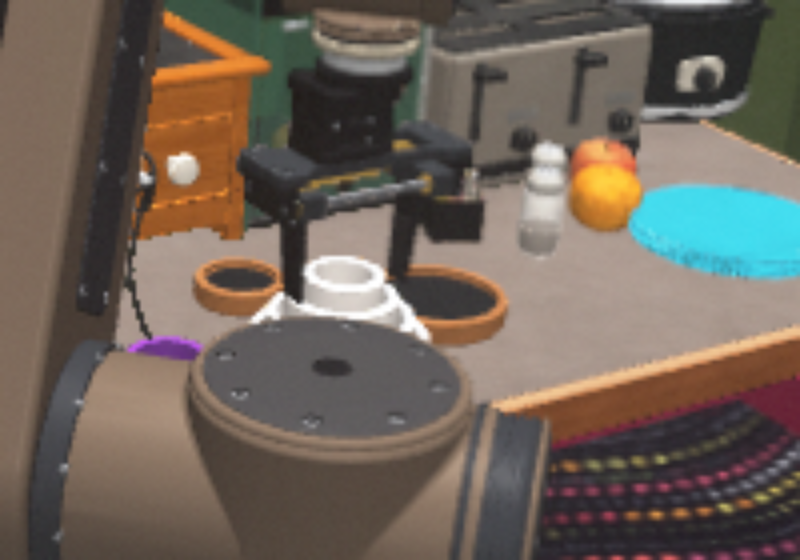

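View pics/t2.png

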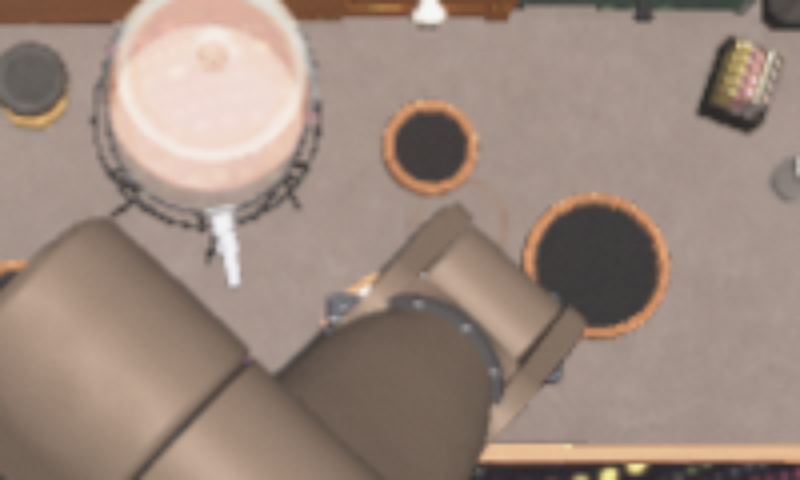

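```bash
python3 -m inch '{"hand":[1,1,0,0,0,0,0,0,0,0],"delta_pos":[[0.2,-0.25,0],[0,0,0],[0,0,0],[0,0,0],[0,0,0],[0,0,0],[0,0,0],[0,0,0],[0,0,0],[0,0,0]],"turn":[0,0,0,0,0,0,0,0,0,0]}'
```

```text
t: 4.25
eef_pos: [415.6, -299.4, 174.3]
tcp_rot: [3.141, -0.0, -0.0]
ft_force: [-0.6, -1.2, 0.5]
opening: 0.693
```

```bash
python3 -m inch '{"hand":[0,0,0,0,0,0,0,0,0],"delta_pos":[[0,0,-0.4],[0,0,-0.8],[0,0,-1.2],[0,0,-1.5],[0,0,-1.5],[0,0,-1.5],[0,0,-1.5],[0,0,-1.6],[0,0,0]],"turn":[0,0,0,0,0,0,0,0,0]}'
python3 - <<'E'
from h import *
p,d=viewer.read_camera("scene"); cv2.imwrite("pics/s3.png",cv2.resize(p[120:260,300:500],None,fx=4,fy=4))
E
```

```text
t: 5.15
eef_pos: [415.9, -299.6, 276.8]
tcp_rot: [3.139, -0.003, -0.0]
ft_force: [0.3, 0.1, -2.0]
opening: 0.691
```

View pics/s3.png

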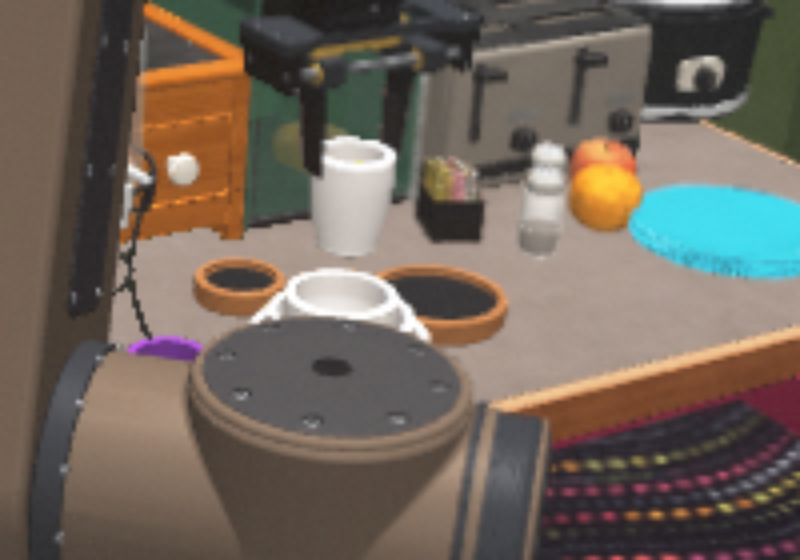

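```bash
python3 -m inch '{"hand":[0,0,0,0,0,0,0,0,0,0,0],"delta_pos":[[1,0,0],[2,0.3,0],[2,0.3,0],[2,0.3,0],[2,0.3,0],[2,0.3,0],[2,0.3,0],[2,0.3,0],[2,0.3,0],[1.9,0.05,0],[0,0,0]],"turn":[0,0,0,0,0,0,0,0,0,0,0]}'; python3 - <<'E'
from h import *
p,d,W=cloud("top"); cv2.imwrite("pics/t4.png",cv2.resize(p[120:260,300:500],None,fx=4,fy=4))
p,d=viewer.read_camera("scene"); cv2.imwrite("pics/s4.png",cv2.resize(p[80:220,300:500],None,fx=4,fy=4))
print(env.state()["eef_pos"])
E
```

```text
t: 6.3
eef_pos: [606.5, -323.4, 272.4]
tcp_rot: [-3.141, 0.001, 0.001]
ft_force: [-0.3, 0.8, -1.6]
opening: 0.687
[ 604.69039109 -323.46209269  272.85895895]
```

View pics/s4.png

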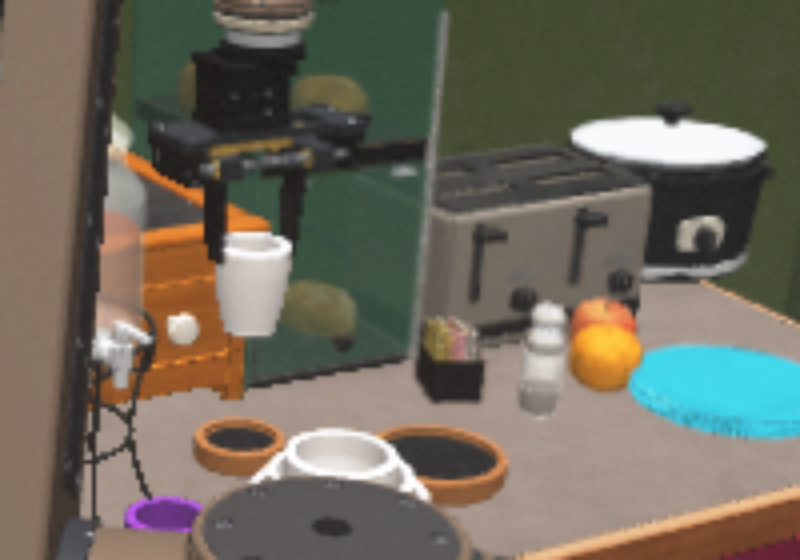

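View pics/t4.png

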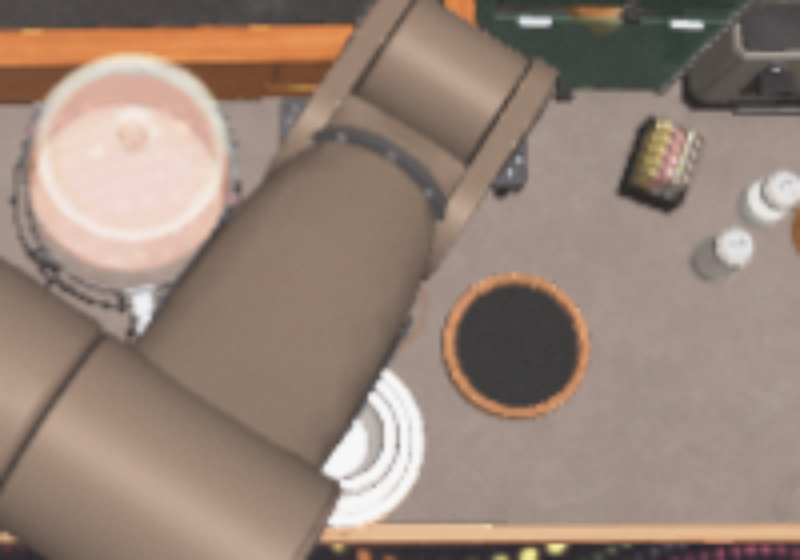

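```bash
python3 -m inch '{"hand":[0,0,0,0,0,0,0,0,0],"delta_pos":[[0,0,1],[0,0,1.5],[0,0,1.5],[0,0,1.5],[0,0,1.5],[0,0,1.5],[0,0,1],[0,0,0.8],[0,0,0]],"turn":[0,0,0,0,0,0,0,0,0]}'; python3 - <<'E'
from h import *
p,d,W=cloud("top"); cv2.imwrite("pics/t5.png",cv2.resize(p[100:240,300:500],None,fx=4,fy=4))
p,d=viewer.read_camera("scene"); cv2.imwrite("pics/s5.png",cv2.resize(p[80:220,300:500],None,fx=4,fy=4))
E
```

```text
t: 7.3
eef_pos: [604.4, -323.8, 170.1]
tcp_rot: [-3.141, 0.001, -0.0]
ft_force: [0.4, -0.0, -1.5]
opening: 0.691
```

View pics/s5.png

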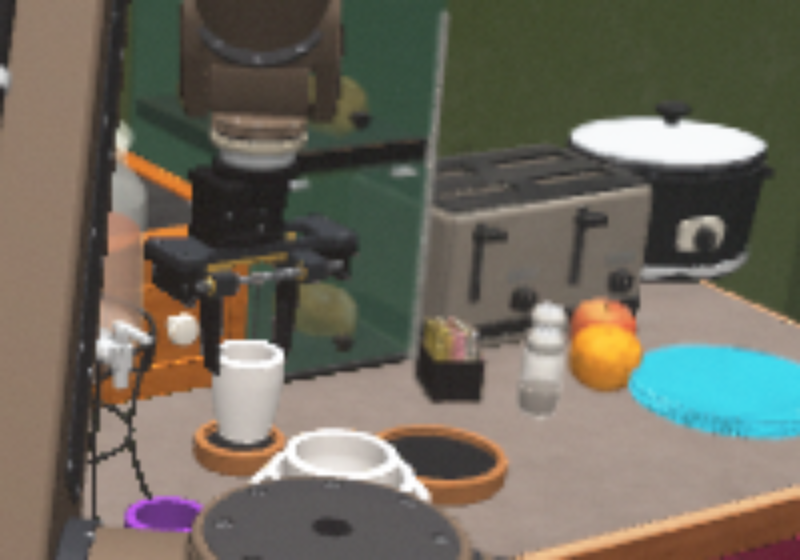

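```bash
python3 -m inch '{"hand":[0,0,0,0,0,0],"delta_pos":[[0,0,0.3],[0,0,0.3],[0,0,0.2],[0,0,0.1],[0,0,0.1],[0,0,0]],"turn":[0,0,0,0,0,0]}'
```

```text
t: 8.0
eef_pos: [604.6, -323.9, 161.1]
tcp_rot: [-3.142, 0.0, -0.0]
ft_force: [0.0, 0.4, -0.9]
opening: 0.691
```

```bash
python3 -m inch '{"hand":[0,0,0],"delta_pos":[[0,0,0.1],[0,0,0.05],[0,0,0]],"turn":[0,0,0]}'
```

```text
t: 8.3
eef_pos: [604.8, -324.0, 160.3]
tcp_rot: [3.141, -0.001, -0.0]
ft_force: [-1.3, 0.6, 3.7]
opening: 0.691
```

```bash
python3 -m inch '{"hand":[0.72,0.76,0.85,1,1,1,1,1,1,1,1,1,1,1],"delta_pos":[[0,0,0],[0,0,0],[0,0,0],[0,0,0],[0,0,0],[0,0,-0.5],[0,0,-1],[0,0,-2],[0,0,-2],[0,0,-2],[0,0,-2],[0,0,-2],[0,0,-2],[0,0,0]],"turn":[0,0,0,0,0,0,0,0,0,0,0,0,0,0]}'
```

```text
t: 9.7
eef_pos: [605.1, -324.1, 298.5]
tcp_rot: [3.138, -0.005, -0.0]
ft_force: [0.4, 0.7, -0.6]
opening: 1.002
```

```bash
python3 -m inch '{"hand":[1,1,1,1,1,1,1,1,1,1,1],"delta_pos":[[-2,0,0],[-2.5,0,0],[-2.5,-0.4,0],[-2.5,-1,0],[-2.5,-1,0],[-2.5,-1,0],[-2.4,-1.3,0],[-1,-1,0],[-1,-1,0],[0,0,0],[0,0,0]],"turn":[0,0,0,0,0,0,0,0,0,0,0]}'; python3 - <<'E'
from h import *
p,d=viewer.read_camera("scene"); cv2.imwrite("pics/s6.png",cv2.resize(p[80:220,300:500],None,fx=4,fy=4))
E
```

```text
t: 10.8
eef_pos: [415.8, -257.0, 294.8]
tcp_rot: [3.141, -0.0, -0.0]
ft_force: [-0.1, 0.1, 0.3]
opening: 1.002
```

View pics/s6.png

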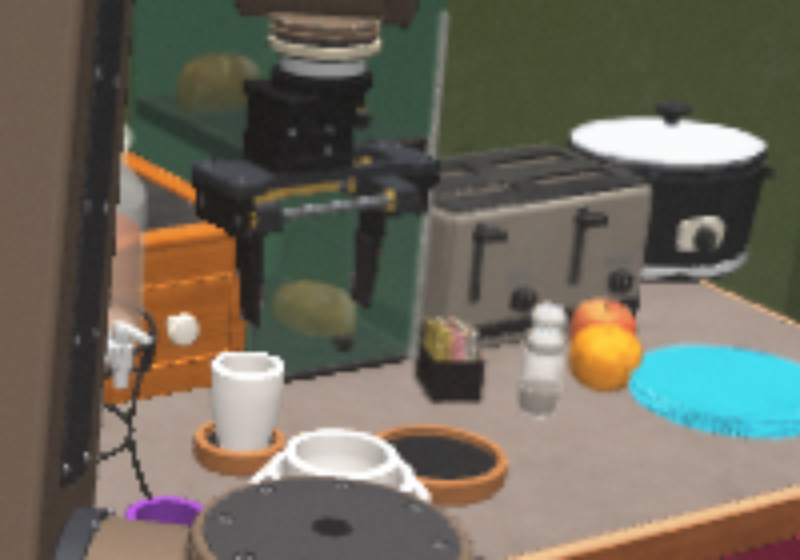

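```bash
python3 -m inch '{"hand":[1,1,1,1,1,1,1,1,1],"delta_pos":[[0,0,2],[0,0,2],[0,0,2],[0,0,2],[0,0,2],[0,0,1.7],[0,0,1.3],[0,0,0.7],[0,0,0]],"turn":[0,0,0,0,0,0,0,0,0]}'; python3 - <<'E'
from h import *
p,d=viewer.read_camera("scene"); cv2.imwrite("pics/s7.png",cv2.resize(p[80:220,300:500],None,fx=4,fy=4))
E
```

```text
t: 11.75
eef_pos: [415.7, -257.0, 156.8]
tcp_rot: [-3.141, 0.001, -0.0]
ft_force: [-0.4, 0.1, 0.2]
opening: 0.999
```

View pics/s7.png

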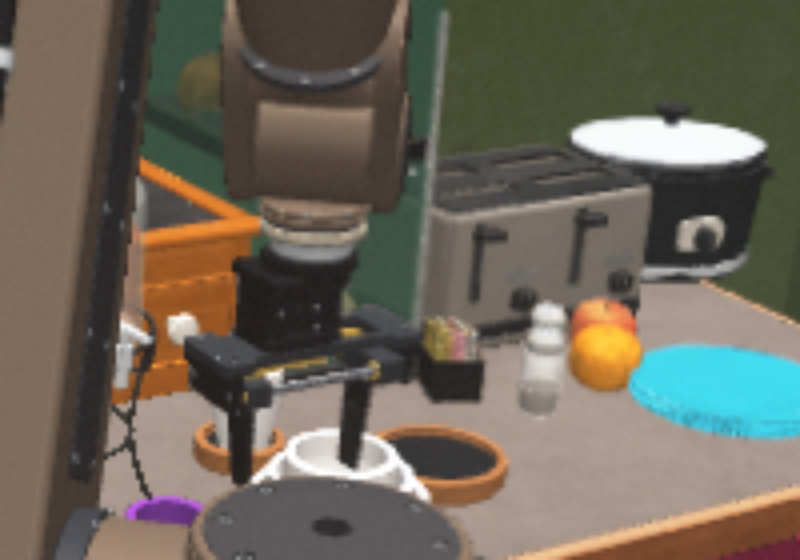

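```bash
python3 -m inch '{"hand":[1,0,0,0,0,0,0,0,0,0,0,0,0,0],"delta_pos":[[0,0,0.2],[0,0,0],[0,0,0],[0,0,0],[0,0,0],[0,0,0],[0,0,0],[0,0,0],[0,0,0],[0,0,0],[0,0,0],[0,0,0],[0,0,0],[0,0,0]],"turn":[0,0,0,0,0,0,0,0,0,0,0,0,0,0]}'
```

```text
t: 13.2
eef_pos: [415.6, -256.9, 155.7]
tcp_rot: [3.142, -0.0, -0.0]
ft_force: [0.2, -0.1, 0.0]
opening: 0.089
```

```bash
python3 -m inch '{"hand":[0,0,0,0,0,0,0,0,0,0],"delta_pos":[[0,0,-0.3],[0,0,-0.5],[0,0,-1],[0,0,-1.2],[0,0,-1.5],[0,0,-1.5],[0,0,-1.5],[0,0,-1.5],[0,0,-1],[0,0,0]],"turn":[0,0,0,0,0,0,0,0,0,0]}'; python3 - <<'E'
from h import *
p,d=viewer.read_camera("scene"); cv2.imwrite("pics/s8.png",cv2.resize(p[80:220,300:500],None,fx=4,fy=4))
E
```

```text
t: 14.2
eef_pos: [415.8, -257.0, 257.2]
tcp_rot: [3.14, -0.002, -0.0]
ft_force: [-0.1, 0.3, -0.1]
opening: 0.087
```

View pics/s8.png

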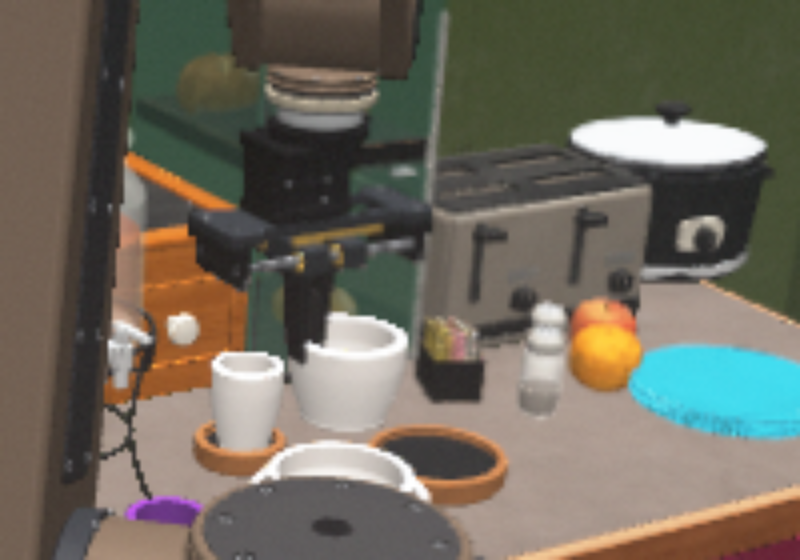

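```bash
python3 -m inch '{"hand":[0,0,0,0,0,0,0,0,0,0,0,0,0,0,0,0,0,0,0,0],"delta_pos":[[0,0,-1.8],[0,0,-2],[0,0,-2],[0,0,-2],[0,0,-2],[0,0,-1],[0,-1,0],[0,-2,0],[0,-2.5,0],[0,-2.5,0],[0,-2.5,0],[0,-2.5,0],[0,-2.5,0],[0,-2.5,0],[0,-2.5,0],[0.5,-2.5,0],[1,-2.5,0],[1,-2.5,0],[0.5,-1,0],[0,0,0]],"turn":[0,0,0,0,0,0,0,0,0,0,0,0,0,0,0,0,0,0,0,0]}'
```

```text
t: 16.25
eef_pos: [445.6, 34.2, 362.7]
tcp_rot: [-3.142, 0.002, 0.002]
ft_force: [-0.4, -0.2, -0.9]
opening: 0.092
```

```bash
python3 -m inch '{"hand":[0,0,0,0,0,0,0,0,0,0,0,0,0,0,0],"delta_pos":[[0.3,-1.5,0],[0.3,-2,0],[0.1,-1.1,0],[0,0,1.5],[0,0,2],[0,0,2],[0,0,2],[0,0,2],[0,0,2],[0,0,2],[0,0,2],[0,0,1.5],[0,0,1],[0,0,0.7],[0,0,0]],"turn":[0,0,0,0,0,0,0,0,0,0,0,0,0,0,0]}'; python3 - <<'E'
from h import *
p,d=viewer.read_camera("scene"); cv2.imwrite("pics/s9.png",cv2.resize(p[80:280,150:400],None,fx=3,fy=3))
p,d=viewer.read_camera("top"); cv2.imwrite("pics/t9.png",cv2.resize(p[120:260,180:380],None,fx=4,fy=4))
E
```

```text
t: 17.75
eef_pos: [452.5, 78.9, 176.2]
tcp_rot: [3.141, 0.001, -0.0]
ft_force: [0.3, -0.6, -0.7]
opening: 0.089
```

View pics/s9.png

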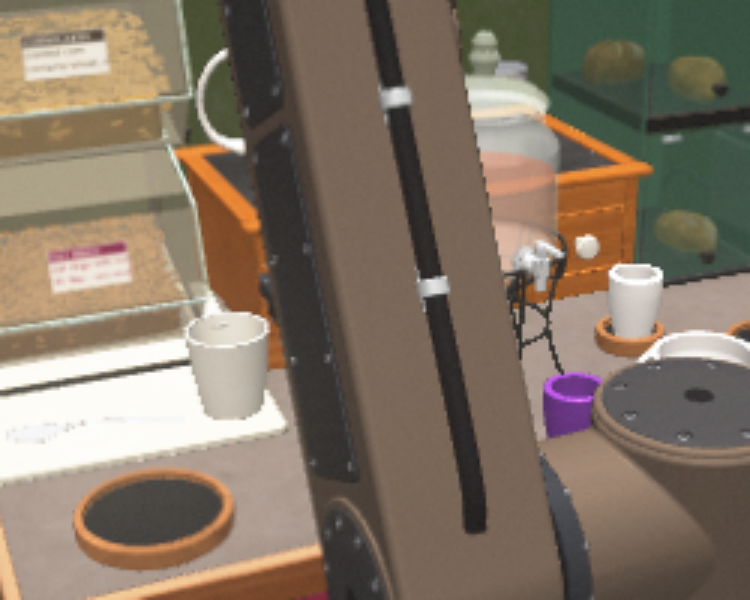

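View pics/t9.png

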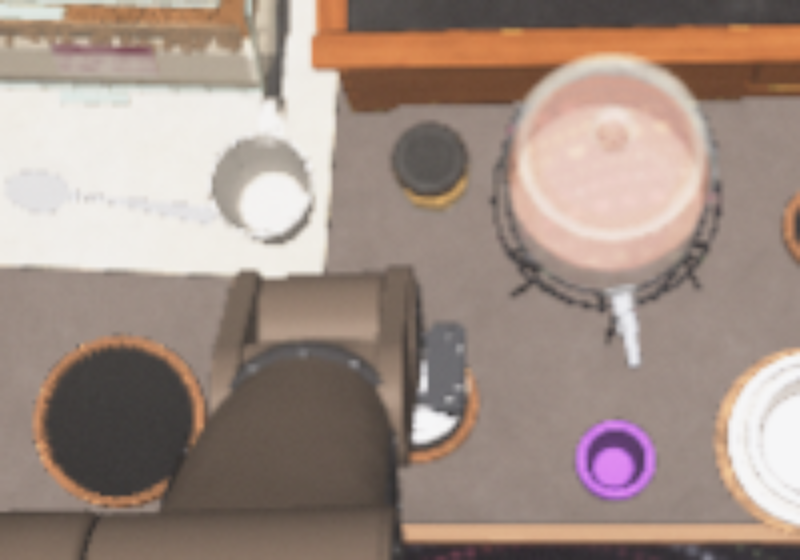

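```bash
python3 -m inch '{"hand":[0,0,0,0,0,0,0],"delta_pos":[[0,-0.1,0.8],[0,0,0.6],[0,0,0.4],[0,0,0.3],[0,0,0.2],[0,0,0.1],[0,0,0]],"turn":[0,0,0,0,0,0,0]}'
```

```text
t: 18.55
eef_pos: [452.7, 80.1, 152.6]
tcp_rot: [3.141, 0.0, -0.0]
ft_force: [-0.5, 0.6, -1.6]
opening: 0.091
```

```bash
python3 -m inch '{"hand":[0,0,0,0],"delta_pos":[[0,0,0.1],[0,0,0.1],[0,0,0.05],[0,0,0]],"turn":[0,0,0,0]}'
```

```text
t: 18.95
eef_pos: [452.7, 80.2, 150.2]
tcp_rot: [3.141, -0.0, -0.0]
ft_force: [0.4, 0.1, -1.9]
opening: 0.09
```

```bash
python3 -m inch '{"hand":[0,0,0],"delta_pos":[[0,0,0.1],[0,0,0.05],[0,0,0]],"turn":[0,0,0]}'
```

```text
t: 19.25
eef_pos: [452.8, 80.4, 149.6]
tcp_rot: [-3.141, -0.001, -0.0]
ft_force: [-3.7, 2.9, 13.9]
opening: 0.091
```

```bash
python3 -m inch '{"hand":[0,0.12,0.16,0.25,0.5,0.5,0.5,0.5,0.5,0.5,0.5,0.5,0.5,0.5,0.5,0.5],"delta_pos":[[0,0,-0.05],[0,0,0],[0,0,0],[0,0,0],[0,0,0],[0,0,0],[0,0,-0.5],[0,0,-1],[0,0,-2],[0,0,-2],[0,0,-2.5],[0,0,-2.5],[0,0,-2.5],[0,0,-2.5],[0,0,-2.5],[0,0,0]],"turn":[0,0,0,0,0,0,0,0,0,0,0,0,0,0,0,0]}'
```

```text
t: 20.85
eef_pos: [453.1, 80.2, 332.8]
tcp_rot: [-3.141, -0.006, -0.0]
ft_force: [0.2, -0.3, -0.4]
opening: 0.5
```

```bash
python3 - <<'E'
from h import *
p,d,W=cloud("top"); cv2.imwrite("pics/t10.png",cv2.resize(p[120:260,260:460],None,fx=4,fy=4))
c=np.array([416,-299])
for lo,hi,rr in((50,62,90),(68,80,70)):
    m=(np.hypot(W[...,0]-c[0],W[...,1]-c[1])<rr)&(W[...,2]>lo)&(W[...,2]<hi)
    q=W[m]; print(lo,len(q),circ(q[:,:2]).round(1),np.median(q[:,2]))
c=np.array([605,-324]);m=(np.hypot(W[...,0]-c[0],W[...,1]-c[1])<50)&(W[...,2]>88)&(W[...,2]<104);q=W[m];print("xs",len(q),circ(q[:,:2]).round(1),np.median(q[:,2]))
p,d=viewer.read_camera("scene"); cv2.imwrite("pics/s10.png",p)
E
```

```text
50 320 [ 414.9 -299.5   69.4] 55.34494939547619
68 222 [ 415.6 -300.8   56.2] 74.25453406535019
xs 138 [ 602.9 -323.7   29.2] 95.7398509284867
```

View pics/t10.png

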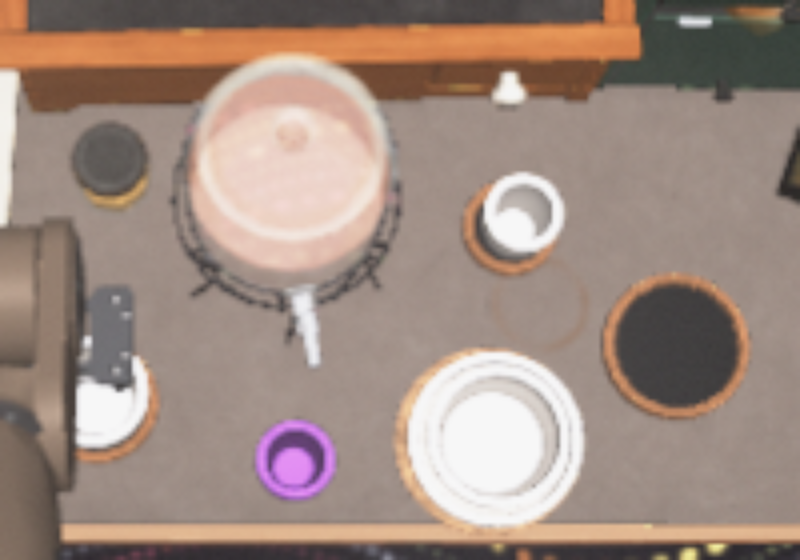

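```bash
python3 -m inch '{"hand":[0.5,0.5,0.5,0.5,0.5,0.5,0.6,0.6,0.6,0.6,0.6,0.6,0.6,0.6,0.6,0.6],"delta_pos":[[-1,2,0],[-1.3,3,0],[-1,3,0],[-0.5,3,0],[0,3,0],[0,3,0],[0,3,0],[0,3,0],[0,3,0],[0,3,0],[0,3,0],[0,3,0],[0,3,0],[0,3,0],[0,2.6,0],[0,0,0]],"turn":[0,0,0,0,0,0,0,0,0,0,0,0,0,0,0,0]}'
```

```text
t: 22.55
eef_pos: [414.2, -358.0, 327.8]
tcp_rot: [-3.141, 0.001, -0.002]
ft_force: [0.4, 0.4, -0.4]
opening: 0.601
```

```bash
python3 -m inch '{"hand":[0.6,0.6,0.6,0.6,0.6,0.6,0.6,0.6,0.6,0.6,0.6],"delta_pos":[[0.1,-0.1,1.5],[0,0,2],[0,0,2],[0,0,2],[0,0,2],[0,0,2],[0,0,2],[0,0,2],[0,0,1.6],[0,0,1],[0,0,0]],"turn":[0,0,0,0,0,0,0,0,0,0,0]}'
```

```text
t: 23.65
eef_pos: [415.2, -353.9, 147.0]
tcp_rot: [-3.14, 0.002, 0.0]
ft_force: [-0.8, 0.3, 1.0]
opening: 0.604
```

```bash
python3 -m inch '{"hand":[0.6,0.6,0.6,0.6],"delta_pos":[[0,0.25,0.4],[0,0,0.3],[0,0,0.2],[0,0,0]],"turn":[0,0,0,0]}'
```

```text
t: 24.05
eef_pos: [415.6, -357.3, 139.3]
tcp_rot: [3.141, -0.0, -0.0]
ft_force: [-0.4, -0.1, 0.4]
opening: 0.599
```

```bash
python3 - <<'E'
from h import *
p,d=viewer.read_camera("scene"); cv2.imwrite("pics/s11.png",cv2.resize(p[80:220,300:500],None,fx=4,fy=4))
E
```

```text
(no output)
```

View pics/s11.png

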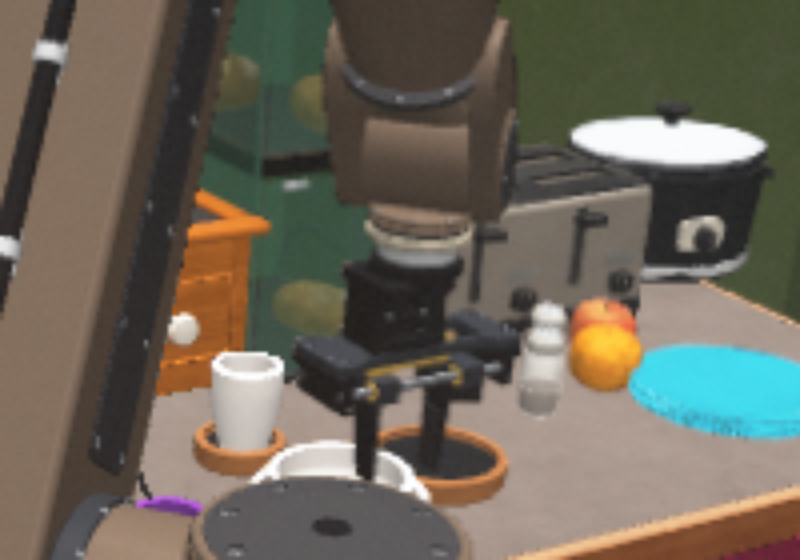

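Inner finger is inside the M bowl and the outer one is over the far side. I'll go 2 mm lower and close.

```bash
python3 -m inch '{"hand":[0.6,0,0,0,0,0,0,0,0,0],"delta_pos":[[0,0,0.2],[0,0,0],[0,0,0],[0,0,0],[0,0,0],[0,0,0],[0,0,0],[0,0,0],[0,0,0],[0,0,0]],"turn":[0,0,0,0,0,0,0,0,0,0]}'
python3 -c "
from h import *
print(env.state()['eef_pos'])"
```

```text
t: 25.1
eef_pos: [415.6, -357.4, 137.3]
tcp_rot: [3.142, -0.0, -0.0]
ft_force: [0.8, 1.1, 1.1]
opening: 0.082
[ 415.57399461 -357.3584166   137.2573238 ]
```

```bash
python3 -m inch '{"hand":[0,0,0,0,0,0,0,0],"delta_pos":[[0,0,-0.3],[0,0,-0.5],[0,0,-1],[0,0,-1.2],[0,0,-1.5],[0,0,-1.5],[0,0,-1],[0,0,0]],"turn":[0,0,0,0,0,0,0,0]}'; python3 - <<'E'
from h import *
p,d=viewer.read_camera("scene"); cv2.imwrite("pics/s12.png",cv2.resize(p[80:220,300:500],None,fx=4,fy=4))
E
```

```text
t: 25.9
eef_pos: [415.9, -357.6, 209.0]
tcp_rot: [3.139, -0.002, -0.0]
ft_force: [0.3, -0.0, -1.3]
opening: 0.088
```

View pics/s12.png

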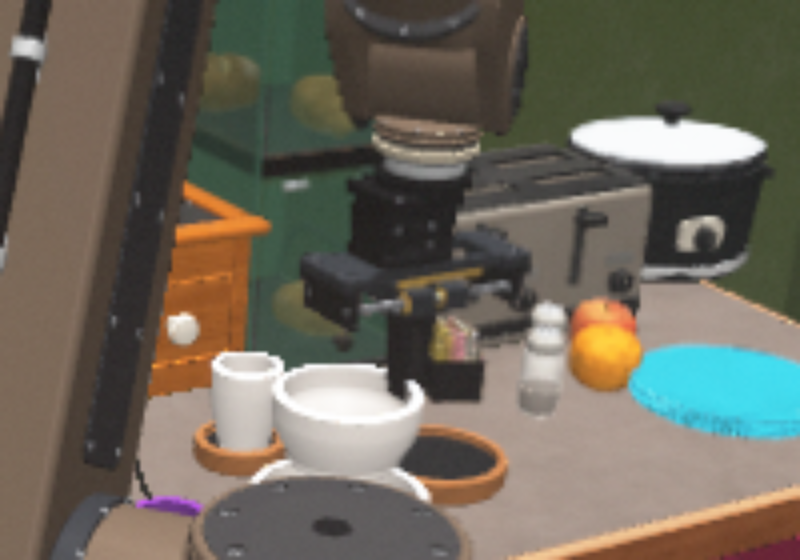

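```bash
python3 -m inch '{"hand":[0,0,0,0,0,0,0,0,0,0],"delta_pos":[[0.6,1,0],[1,2,0],[1,2,0],[1,2,0],[1,2,0],[1,2,0],[1,2,0],[1,2,0],[0.8,1.5,0],[0,0,0]],"turn":[0,0,0,0,0,0,0,0,0,0]}'; python3 - <<'E'
from h import *
p,d=viewer.read_camera("scene"); cv2.imwrite("pics/s13.png",cv2.resize(p[80:220,300:500],None,fx=4,fy=4))
p,d=viewer.read_camera("top"); cv2.imwrite("pics/t13.png",cv2.resize(p[120:260,360:560],None,fx=4,fy=4))
E
```

```text
t: 26.95
eef_pos: [500.0, -524.1, 205.6]
tcp_rot: [-3.141, 0.0, -0.001]
ft_force: [-1.0, 0.2, -1.8]
opening: 0.083
```

View pics/t13.png

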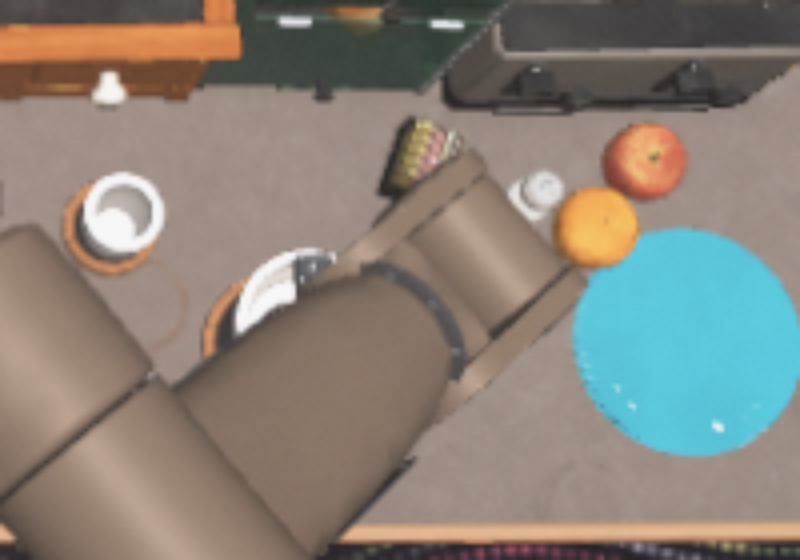

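View pics/s13.png

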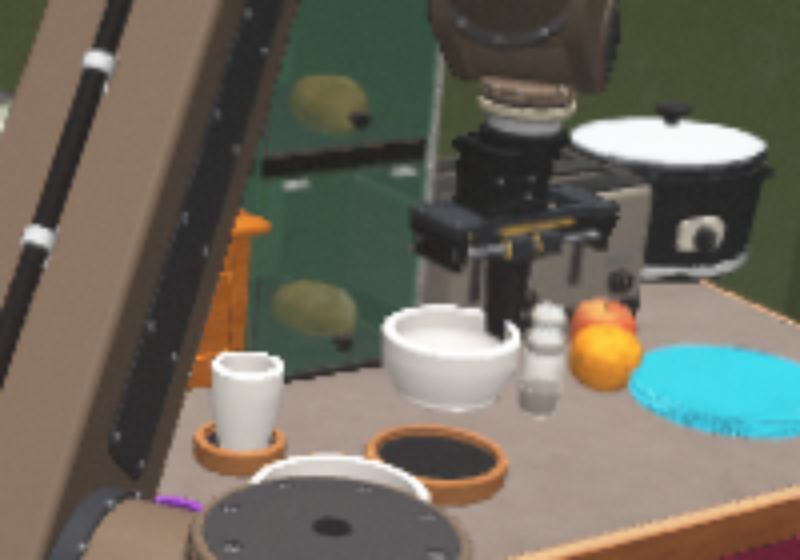

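```bash
python3 -m inch '{"hand":[0,0,0,0,0,0,0,0],"delta_pos":[[0,-0.1,0.8],[0,0,1.2],[0,0,1.2],[0,0,1.2],[0,0,0.8],[0,0,0.5],[0,0,0.3],[0,0,0]],"turn":[0,0,0,0,0,0,0,0]}'
```

```text
t: 27.85
eef_pos: [499.5, -521.4, 147.0]
tcp_rot: [-3.141, 0.0, -0.0]
ft_force: [-1.4, 0.5, -1.6]
opening: 0.081
```

```bash
python3 -m inch '{"hand":[0,0,0,0,0],"delta_pos":[[0,0.1,0.3],[0,0,0.2],[0,0,0.1],[0,0,0.05],[0,0,0]],"turn":[0,0,0,0,0]}'; python3 - <<'E'
from h import *
p,d=viewer.read_camera("scene"); cv2.imwrite("pics/s14.png",cv2.resize(p[80:220,300:500],None,fx=4,fy=4))
E
```

```text
t: 28.35
eef_pos: [499.6, -522.4, 140.8]
tcp_rot: [3.142, 0.0, -0.0]
ft_force: [0.5, -1.2, -1.5]
opening: 0.088
```

View pics/s14.png

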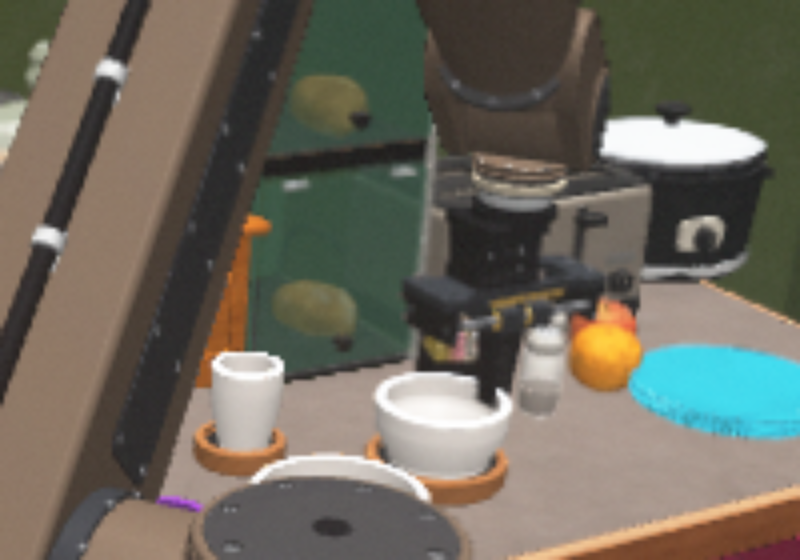

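Nearly seated and centred in its recess. I'll creep down to contact.

```bash
python3 -m inch '{"hand":[0,0,0],"delta_pos":[[0,0,0.1],[0,0,0.05],[0,0,0]],"turn":[0,0,0]}'
```

```text
t: 28.7
eef_pos: [499.6, -522.5, 139.4]
tcp_rot: [3.141, -0.0, -0.0]
ft_force: [-0.2, -0.4, 0.0]
opening: 0.086
```

```bash
python3 -m inch '{"hand":[0,0],"delta_pos":[[0,0,0.05],[0,0,0]],"turn":[0,0]}'
```

```text
t: 28.9
eef_pos: [499.6, -522.5, 139.2]
tcp_rot: [3.141, -0.0, -0.0]
ft_force: [-0.5, -0.6, 4.7]
opening: 0.09
```

```bash
python3 -m inch '{"hand":[0.12,0.16,0.25,0.5,0.6,0.6,0.6,0.6,0.6,0.6,0.6,0.6,0.6],"delta_pos":[[0,0,0],[0,0,0],[0,0,0],[0,0,0],[0,0,0],[0,0,0],[0,0,-0.5],[0,0,-1],[0,0,-2],[0,0,-2],[0,0,-2],[0,0,-2],[0,0,0]],"turn":[0,0,0,0,0,0,0,0,0,0,0,0,0]}'; python3 - <<'E'
from h import *
p,d,W=cloud("top"); cv2.imwrite("pics/t15.png",cv2.resize(p[120:260,360:560],None,fx=4,fy=4))
c=np.array([415,-299])
m=(np.hypot(W[...,0]-c[0],W[...,1]-c[1])<90)&(W[...,2]>50)&(W[...,2]<62);m[244:]=0
q=W[m]; print(len(q),circ(q[:,:2]).round(1),np.median(q[:,2]))
p,d=viewer.read_camera("scene"); cv2.imwrite("pics/s15.png",cv2.resize(p[80:220,300:500],None,fx=4,fy=4))
E
```

```text
t: 30.2
eef_pos: [500.1, -523.0, 237.7]
tcp_rot: [3.137, -0.003, -0.0]
ft_force: [0.5, 0.3, 0.4]
opening: 0.6
24 [ 378.7 -262.   123.1] 56.881212184843434
```

View pics/s15.png

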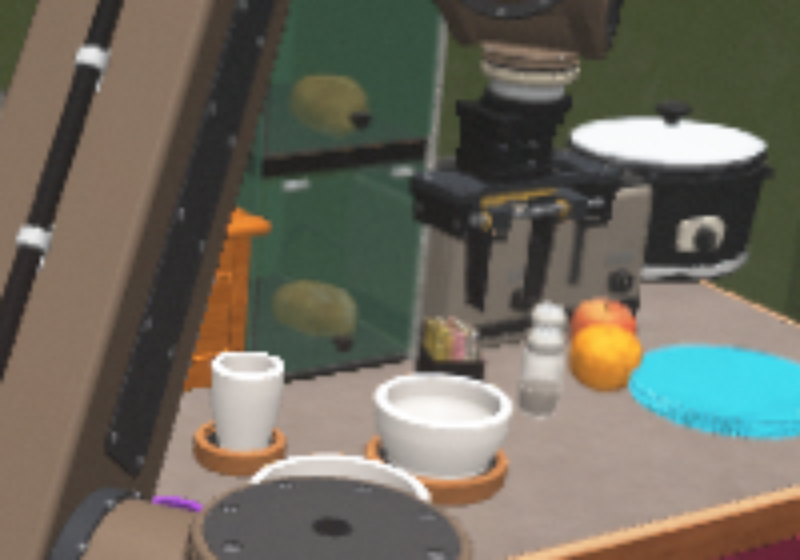

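```bash
python3 -m inch '{"hand":[0.6,0.6,0.6,0.6,0.6,0.6,0.6,0.6,0.6],"delta_pos":[[-1,-1.5,0],[-1.5,-2.5,0],[-1.5,-2.5,0],[-1.5,-2.5,0],[-1.5,-2.5,0],[-1,-2.2,0],[-0.5,-1.65,0],[0,0,0],[0,0,0]],"turn":[0,0,0,0,0,0,0,0,0]}'
```

```text
t: 31.2
eef_pos: [414.8, -369.1, 233.4]
tcp_rot: [-3.142, 0.0, 0.0]
ft_force: [0.9, 0.2, 0.3]
opening: 0.602
```

```bash
python3 -m inch '{"hand":[0.6,0.6,0.6,0.6,0.6,0.6,0.6,0.6],"delta_pos":[[0,0,1.5],[0,0,2],[0,0,2],[0,0,2],[0,0,1.5],[0,0,1],[0,0,0.8],[0,0,0]],"turn":[0,0,0,0,0,0,0,0]}'; python3 - <<'E'
from h import *
p,d=viewer.read_camera("scene"); cv2.imwrite("pics/s16.png",cv2.resize(p[80:220,300:500],None,fx=4,fy=4))
E
```

```text
t: 32.0
eef_pos: [414.5, -369.0, 124.8]
tcp_rot: [-3.141, 0.001, -0.0]
ft_force: [0.1, 0.9, 0.8]
opening: 0.598
```

View pics/s16.png

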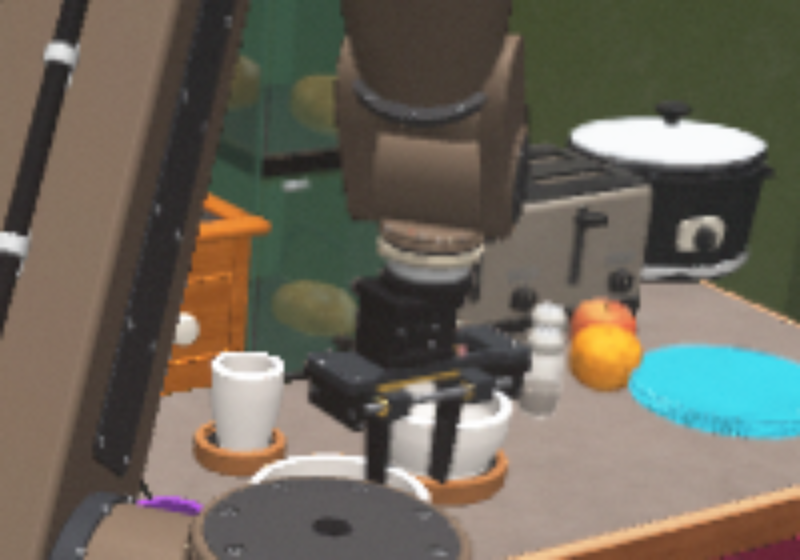

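```bash
python3 -m inch '{"hand":[0.6,0.6,0,0,0,0,0,0,0,0,0],"delta_pos":[[0,0,0.3],[0,0,0.2],[0,0,0],[0,0,0],[0,0,0],[0,0,0],[0,0,0],[0,0,0],[0,0,0],[0,0,0],[0,0,0]],"turn":[0,0,0,0,0,0,0,0,0,0,0]}'
python3 -c "
from h import *
print(env.state()['eef_pos'])"
```

```text
t: 33.15
eef_pos: [414.6, -368.9, 120.8]
tcp_rot: [3.141, -0.0, -0.0]
ft_force: [-0.3, -0.7, -0.2]
opening: 0.086
[ 414.61060222 -368.92985109  120.77589994]
```

```bash
python3 -m inch '{"hand":[0,0,0,0,0,0,0,0],"delta_pos":[[0,0,-0.3],[0,0,-0.5],[0,0,-1],[0,0,-1.2],[0,0,-1.5],[0,0,-1.5],[0,0,-1],[0,0,0]],"turn":[0,0,0,0,0,0,0,0]}'; python3 - <<'E'
from h import *
p,d=viewer.read_camera("scene"); cv2.imwrite("pics/s17.png",cv2.resize(p[80:220,300:500],None,fx=4,fy=4))
E
```

```text
t: 33.95
eef_pos: [414.9, -369.2, 192.5]
tcp_rot: [3.139, -0.002, -0.0]
ft_force: [-0.9, -0.1, -1.3]
opening: 0.084
```

View pics/s17.png

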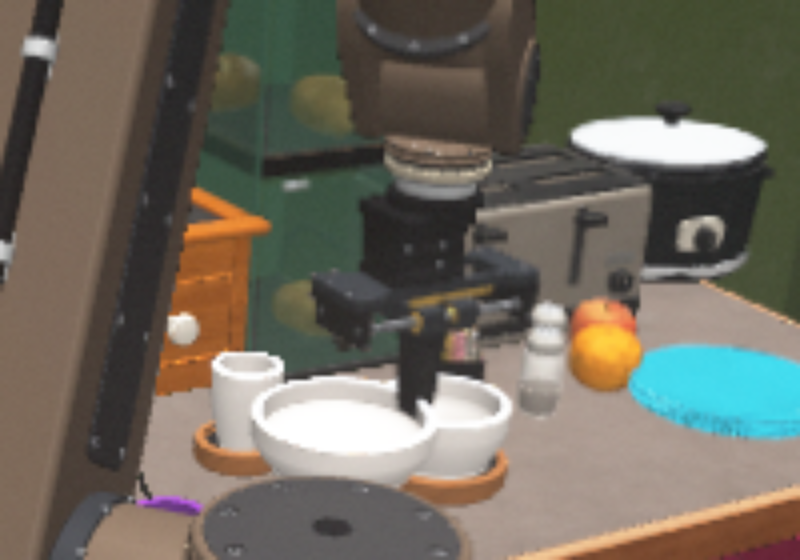

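```bash
python3 -m inch '{"hand":[0,0,0,0,0,0,0,0,0,0,0,0,0,0,0,0,0,0,0],"delta_pos":[[0,0,-1],[0,0,-2],[0,0,-2.5],[0,0,-2.5],[0,0,-2.5],[0,0,-2.5],[0,0,-2],[0,0,-1],[0,0,0],[0,-1,0],[0,-2,0],[0,-2,0],[0,-2,0],[0,-2,0],[0,-2,0],[0,-2,0],[0,-2,0],[0,-1.5,0],[0,0,0]],"turn":[0,0,0,0,0,0,0,0,0,0,0,0,0,0,0,0,0,0,0]}'; python3 - <<'E'
from h import *
p,d=viewer.read_camera("top"); cv2.imwrite("pics/t18.png",p)
E
```

```text
t: 35.9
eef_pos: [414.5, -201.8, 351.0]
tcp_rot: [3.142, -0.0, 0.002]
ft_force: [0.3, 0.1, -1.2]
opening: 0.084
```

View pics/t18.png

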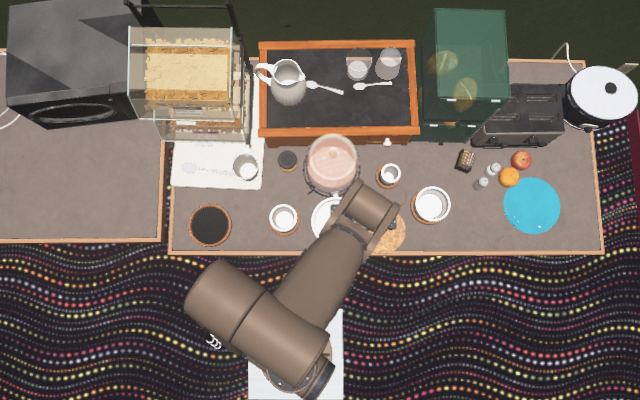

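```bash
python3 -m inch '{"hand":[0,0,0,0,0,0,0,0,0,0,0,0,0,0,0,0,0,0,0,0],"delta_pos":[[0,-1,0],[0,-2,0],[0,-2,0],[0,-2.2,0],[0,-2.2,0],[0,-2.2,0],[0,-2.2,0],[0.2,-2.2,0],[0.2,-2.2,0],[0.2,-2.2,0],[0.2,-2.2,0],[0.2,-2.2,0],[0.2,-2.2,0],[0.2,-2.2,0],[0.2,-2.2,0],[0.2,-2.2,0],[0.2,-2.2,0],[0.2,-2.2,0],[0,-1.2,0],[0,0,0]],"turn":[0,0,0,0,0,0,0,0,0,0,0,0,0,0,0,0,0,0,0,0]}'
```

```text
t: 37.95
eef_pos: [436.6, 188.9, 350.4]
tcp_rot: [3.141, 0.0, 0.001]
ft_force: [-0.4, -0.0, -2.2]
opening: 0.086
```

```bash
python3 -m inch '{"hand":[0,0,0,0,0,0,0,0,0,0,0,0,0,0],"delta_pos":[[0,-1.5,0],[0,-1.5,0],[0,-0.75,0],[0,0,1.5],[0,0,2],[0,0,2],[0,0,2],[0,0,2],[0,0,2],[0,0,2],[0,0,2],[0,0,2],[0,0,1.5],[0,0,0]],"turn":[0,0,0,0,0,0,0,0,0,0,0,0,0,0]}'; python3 - <<'E'
from h import *
p,d=viewer.read_camera("scene"); cv2.imwrite("pics/s19.png",cv2.resize(p[120:280,120:360],None,fx=3.3,fy=3.3))
p,d,W=cloud("top"); cv2.imwrite("pics/t19.png",cv2.resize(p[120:260,150:350],None,fx=4,fy=4))
E
```

```text
t: 39.35
eef_pos: [436.3, 225.3, 159.2]
tcp_rot: [3.14, 0.003, -0.0]
ft_force: [-0.2, 0.2, -1.8]
opening: 0.085
```

View pics/s19.png

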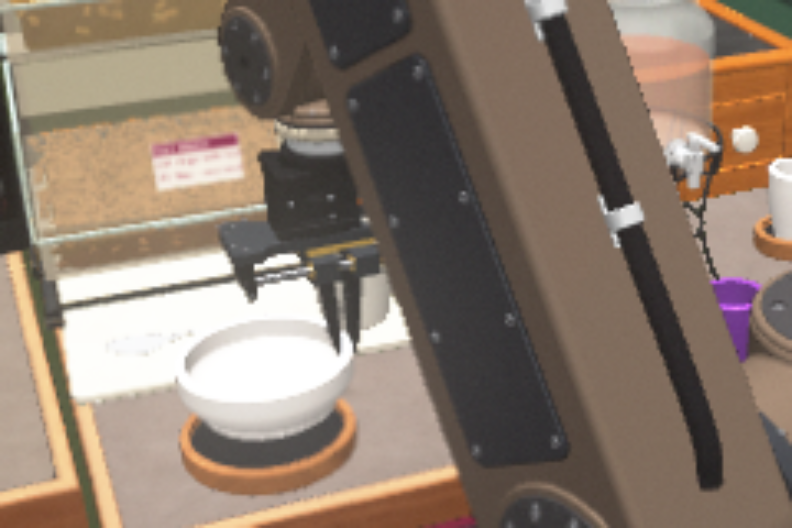

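View pics/t19.png

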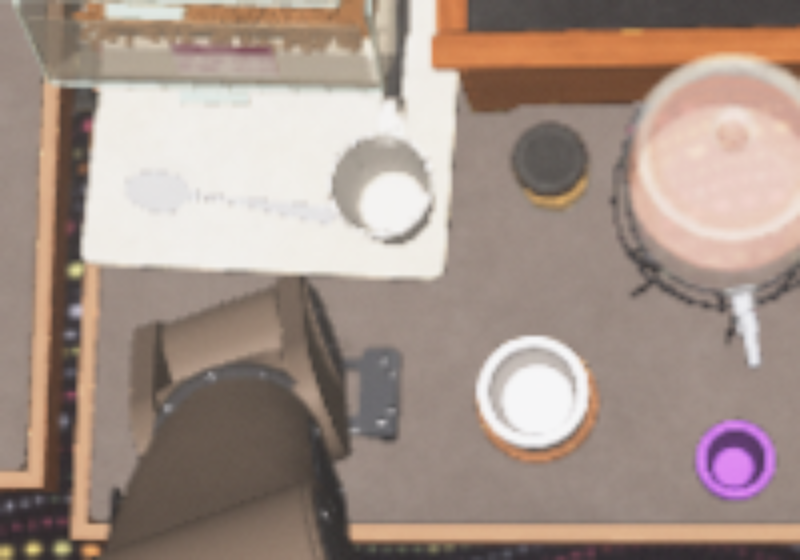

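```bash
python3 -m inch '{"hand":[0,0,0,0,0,0,0],"delta_pos":[[0,-0.1,0.8],[0,0,0.6],[0,0,0.4],[0,0,0.3],[0,0,0.2],[0,0,0.1],[0,0,0]],"turn":[0,0,0,0,0,0,0]}'
```

```text
t: 40.15
eef_pos: [436.7, 226.7, 136.6]
tcp_rot: [3.141, 0.0, -0.0]
ft_force: [0.5, -0.3, -2.4]
opening: 0.08
```

```bash
python3 -m inch '{"hand":[0,0,0,0,0],"delta_pos":[[0,0,0.2],[0,0,0.1],[0,0,0.1],[0,0,0.05],[0,0,0]],"turn":[0,0,0,0,0]}'
```

```text
t: 40.65
eef_pos: [436.7, 226.7, 132.2]
tcp_rot: [3.141, 0.0, -0.0]
ft_force: [-0.4, 0.2, -2.0]
opening: 0.084
```

```bash
python3 -m inch '{"hand":[0,0,0],"delta_pos":[[0,0,0.08],[0,0,0.05],[0,0,0]],"turn":[0,0,0]}'
```

```text
t: 40.95
eef_pos: [436.7, 226.6, 130.9]
tcp_rot: [3.142, -0.0, -0.0]
ft_force: [0.4, -0.6, -1.5]
opening: 0.083
```

```bash
python3 -m inch '{"hand":[0,0,0],"delta_pos":[[0,0,0.05],[0,0,0],[0,0,0]],"turn":[0,0,0]}'
```

```text
t: 41.25
eef_pos: [436.7, 226.6, 130.7]
tcp_rot: [-3.142, -0.0, -0.0]
ft_force: [-0.7, -2.0, 5.3]
opening: 0.085
```

Contact felt. I'll release, rise and move out of the view.

```bash
python3 -m inch '{"hand":[0.12,0.16,0.25,0.5,0.6,0.6,0.6,0.6,0.6,0.6,0.6,0.6,0.6,0.6,0.6,0.6],"delta_pos":[[0,0,0],[0,0,0],[0,0,0],[0,0,0],[0,0,0],[0,0,0],[0,0,-0.5],[0,0,-1],[0,0,-2],[0,0,-2],[0,0,-2],[0,0,-2.5],[0,0,-2.5],[0,0,-2.5],[0,0,-2.5],[0,0,0]],"turn":[0,0,0,0,0,0,0,0,0,0,0,0,0,0,0,0]}'
python3 -m inch '{"hand":[0.6,0.6,0.6,0.6,0.6,0.6,0.6],"delta_pos":[[0,2.5,-0.5],[0,3,-0.5],[0,3,-0.5],[0,3,-0.5],[0,3,0],[0,1.5,0],[0,0,0]],"turn":[0,0,0,0,0,0,0]}'
python3 - <<'E'
from h import *
p,d,W=cloud("top"); cv2.imwrite("pics/t20.png",cv2.resize(p[140:260,170:480],None,fx=2.5,fy=2.5,interpolation=cv2.INTER_CUBIC))
for n,c,h,R in(("xs",(605,-324),96,33),("s",(452.5,38),86,46),("m",(499.5,-466),76,60),("l",(436,296),66,74)):
    m=(np.hypot(W[...,0]-c[0],W[...,1]-c[1])<R+10)&(abs(W[...,2]-h)<8); q=W[m]
    A=np.c_[q[:,:2]-q[:,:2].mean(0),np.ones(len(q))]; pl=np.linalg.lstsq(A,q[:,2],rcond=None)[0]
    print(n,len(q),circ(q[:,:2]).round(1),"z",np.median(q[:,2]).round(1),"slope",pl[:2].round(3))
p,d=viewer.read_camera("scene"); cv2.imwrite("pics/s20.png",cv2.resize(p[100:300,140:540],None,fx=2,fy=2))
E
```

```text
t: 42.85
eef_pos: [437.2, 226.9, 309.1]
tcp_rot: [-3.14, -0.006, -0.0]
ft_force: [-0.7, 0.7, -0.2]
opening: 0.605
t: 43.55
eef_pos: [436.4, 65.3, 325.4]
tcp_rot: [3.141, 0.0, -0.003]
ft_force: [-0.5, 0.3, 0.7]
opening: 0.604
xs 137 [ 602.9 -323.7   29.4] z 95.0 slope [ 0.011 -0.027]
s 30 [452.6  35.5  41.6] z 84.9 slope [0.023 0.144]
m 269 [ 500.  -467.3   56.3] z 75.8 slope [0.002 0.008]
l 311 [436.7 294.   70.1] z 65.3 slope [ 0.006 -0.005]
```

View pics/t20.png

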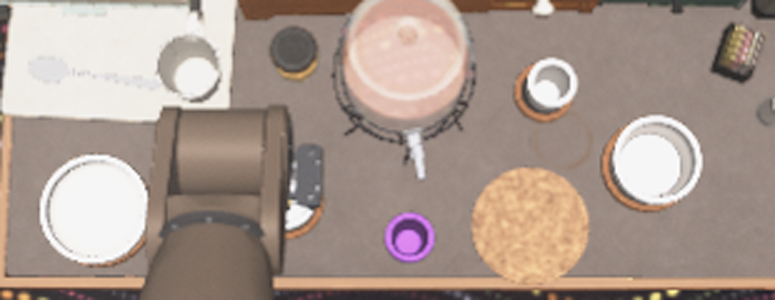

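View pics/s20.png

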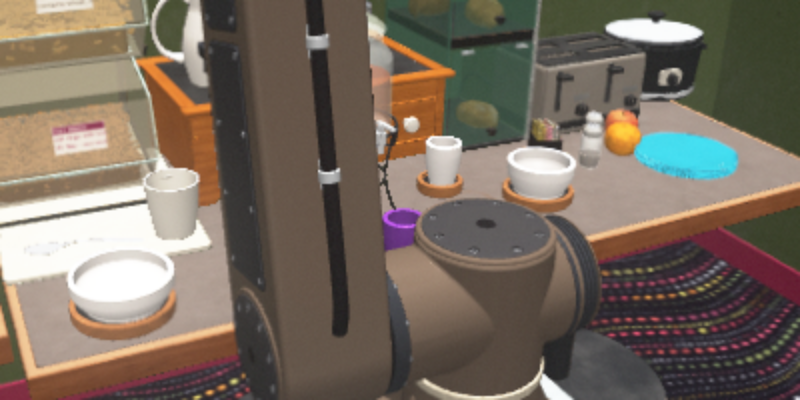

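XS, M and L are seated and level. S is hidden behind the arm, so I'll shift the arm and check it.

```bash
python3 -m inch '{"hand":[0.6,0.6,0.6,0.6,0.6,0.6,0.6,0.6,0.6,0.6],"delta_pos":[[-0.5,2.5,0],[-0.5,3,0],[0,3,0],[0,3,0],[0,3,0],[0,3,0],[0,3,0],[0,3,0],[0,1.5,0],[0,0,0]],"turn":[0,0,0,0,0,0,0,0,0,0]}'
python3 - <<'E'
from h import *
p,d,W=cloud("top"); cv2.imwrite("pics/t21.png",cv2.resize(p[140:260,170:480],None,fx=2.5,fy=2.5,interpolation=cv2.INTER_CUBIC))
for n,c,h,R in(("xs",(605,-324),96,33),("s",(452.5,38),86,46),("m",(499.5,-466),76,60),("l",(436,296),66,74)):
    m=(np.hypot(W[...,0]-c[0],W[...,1]-c[1])<R+10)&(abs(W[...,2]-h)<8); q=W[m]
    A=np.c_[q[:,:2]-q[:,:2].mean(0),np.ones(len(q))]; pl=np.linalg.lstsq(A,q[:,2],rcond=None)[0]
    print(n,len(q),circ(q[:,:2]).round(1),"z",np.median(q[:,2]).round(1),"slope",pl[:2].round(3))
E
```

```text
t: 44.65
eef_pos: [426.9, -183.9, 325.2]
tcp_rot: [-3.141, 0.0, -0.001]
ft_force: [0.5, 0.5, -0.0]
opening: 0.6
xs 136 [ 602.8 -323.7   29.4] z 95.8 slope [ 0.017 -0.006]
s 185 [453.3  36.5  41.2] z 86.2 slope [ 0.002 -0.021]
m 271 [ 500.2 -467.2   56.2] z 76.0 slope [-0.     0.005]
l 325 [437.  293.9  70.6] z 65.2 slope [ 0.001 -0.009]
```

View pics/t21.png

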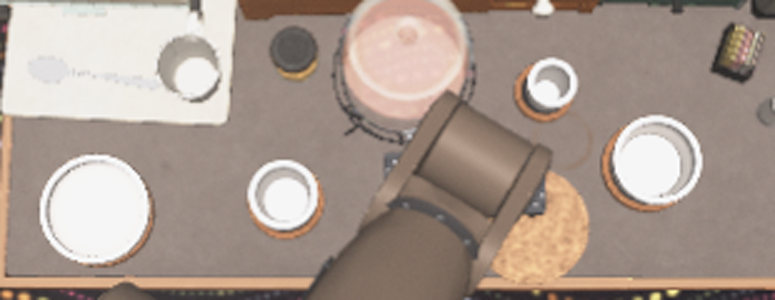

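All four bowls are at the seated rim heights (96, 86, 76 and 66 mm), level, and within 3 mm of their stand centres. The gripper is in free air.

```bash
python3 -c "
from cell import ticket
print(ticket.job_done())"
```

```text
the job is handed in; nothing more can be done
None
```

I took the stack apart from the top down and set each bowl on its own stand in the order xs, s, m, l. I gripped xs across the whole rim and the other three across the wall. Each bowl was lowered until the wrist felt contact (about 4 to 14 N) and then released. The job was handed in after about 45 s of robot time.

The last top picture put the rims at 95.8, 86.2, 76.0 and 65.2 mm, against 96, 86, 76 and 66 mm expected when fully seated. All four bowls were level within the measurement noise and within about 3 mm of their stand centres, inside the 10 mm play. The mug, honey jar and purple bowl were not touched and look unmoved in the pictures. The gripper was clear of everything, and no check failed.

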